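# Dress the cream-jar display on the wooden risers

## Task

Set up the jar display: stand each of the four round jars upright in the middle of its own wooden riser, the smallest jar on the tallest riser, the next smallest on the next tallest, and so on down to the largest jar on the lowest riser. Set the jars down, do not drop them, and leave the two square jars where they stand.

Things in the scene. Friction and masses are not known exactly. Their poses are not given: they have to be found in the camera images.
- jar_tiny: round cream jar, the smallest of four alike: loose upright cylinder, white glazed body and pale wooden screw lid of the same diameter (one piece), 33 mm in diameter, 40 mm high; origin at the centre of its underside, z up
- jar_small: round cream jar, the second smallest of four alike: loose upright cylinder, white glazed body and pale wooden screw lid of the same diameter (one piece), 42 mm in diameter, 46 mm high; origin at the centre of its underside, z up
- jar_medium: round cream jar, the second largest of four alike: loose upright cylinder, white glazed body and pale wooden screw lid of the same diameter (one piece), 51 mm in diameter, 52 mm high; origin at the centre of its underside, z up
- jar_large: round cream jar, the largest of four alike: loose upright cylinder, white glazed body and pale wooden screw lid of the same diameter (one piece), 60 mm in diameter, 58 mm high; origin at the centre of its underside, z up
- riser_tallest: display riser, the tallest of four alike: heavy round dark wooden block that does not move, 90 mm in diameter, with a flat cork top 86 mm across, 72 mm high in all; origin at the centre of its underside on the table, z up, so the cork surface is 72 mm above it
- riser_high: display riser, the second tallest of four alike: heavy round dark wooden block that does not move, 90 mm in diameter, with a flat cork top 86 mm across, 54 mm high in all; origin at the centre of its underside on the table, z up, so the cork surface is 54 mm above it
- riser_low: display riser, the second lowest of four alike: heavy round dark wooden block that does not move, 90 mm in diameter, with a flat cork top 86 mm across, 36 mm high in all; origin at the centre of its underside on the table, z up, so the cork surface is 36 mm above it
- riser_lowest: display riser, the lowest of four alike: heavy round dark wooden block that does not move, 90 mm in diameter, with a flat cork top 86 mm across, 18 mm high in all; origin at the centre of its underside on the table, z up, so the cork surface is 18 mm above it
- square_small: small square jar, not wanted on a riser: loose upright square block 38 x 38 mm, 43 mm high, same white body and pale wooden lid as the round jars; origin at the centre of its underside, z up, x and y along its sides
- square_large: large square jar, not wanted on a riser: loose upright square block 48 x 48 mm, 53 mm high, same white body and pale wooden lid as the round jars; origin at the centre of its underside, z up, x and y along its sides
Not all that is in view belongs to the job. Leave any black or orange look-alike of the jar_small alone.

How it is judged:
At the end, for the whole second after the job is handed in: Round jars upright (0.08 rad), at rest and released on the cork, each within 12 mm of its riser's centre: smallest on tallest, second smallest on second tallest, second largest on second lowest, largest on lowest. Both square jars within 15 mm of their starting places (horizontal distance between jar_tiny and riser_tallest below 0.012 m and z of jar_tiny in the frame of riser_tallest between 0.068 and 0.076 m and angle between each of jar_tiny, jar_small, jar_medium, jar_large's own z axis and vertical below 0.08 rad and linear speed of each of jar_tiny, jar_small, jar_medium, jar_large below 0.02 m/s and horizontal distance between jar_small and riser_high below 0.012 m and z of jar_small in the frame of riser_high between 0.05 and 0.058 m and horizontal distance between jar_medium and riser_low below 0.012 m and z of jar_medium in the frame of riser_low between 0.032 and 0.04 m and horizontal distance between jar_large and riser_lowest below 0.012 m and z of jar_large in the frame of riser_lowest between 0.014 and 0.022 m and distance of each of square_small, square_large from where it was at the start of the episode below 0.015 m); the robot touches nothing.
It fails at once if a square jar is pushed more than 15 mm from its place or tipped (distance of any of square_small, square_large from where it was at the start of the episode above 0.015 m or angle between any of square_small, square_large's own z axis and vertical above 0.3 rad).
It fails at once if a round jar is dropped, thrown or knocked: faster than 0.6 m/s while no finger touches it (a fall of about 20 mm) ((linear speed of jar_tiny above 0.6 m/s and contact force between the fingers and jar_tiny below 0.05 N) or (linear speed of jar_small above 0.6 m/s and contact force between the fingers and jar_small below 0.05 N) or (linear speed of jar_medium above 0.6 m/s and contact force between the fingers and jar_medium below 0.05 N) or (linear speed of jar_large above 0.6 m/s and contact force between the fingers and jar_large below 0.05 N)).
It also fails if it takes over 112 s, if anything falls off the work surface, if the arm or the gripper's body presses on something with over 40 N, if the wrist force passes 120 N, or if a joint passes its speed limit or range.

## Robot

A 6-joint arm with a two-finger parallel gripper is mounted at the origin on a cart in front of the work surface, level with it; the furniture and walls round the work are solid. World frame = base frame: x ahead of the robot, y to its left, z up, the work surface at z = 0. Lengths are in m, angles in rad, forces in N, time in s.
With the tool pointing down it reaches from about 0.3 to 0.75 m from the base axis. Payload 8.5 kg.
Tool frame: the origin (TCP) lies at the very end of the fingers, on their centre line; the grasp point (between the pads) lies 19 mm behind it; z points along the fingers, y is the direction in which the jaws open and shut (so a half turn about z gives the same grasp; the last joint's range is limited). The gripper opens to 85 mm and grips with 20 to 120 N. Pads are 22 mm wide; open, the fingers measure 114 mm over their backs; the gripper's body (76 mm by 85 mm) begins 54 mm behind the grasp point. The pads swing forward as they close: fully open they stand 13 mm farther back than shut.
Start: joints at [-1.543, 0.381, 1.297, -0, 1.464, -0.215], TCP at [0.132, -0.534, 0.208] pointing down, gripper open.
Joint ranges: [-3.11, 3.11], [-0.89, 2.33], [0.22, 2.48], [-1.42, 4.56], [0.17, 2.85], [-2.88, 2.88]. Speed limits (rad/s): [2.39, 2.39, 3.14, 3.14, 3.14, 3.14].

## Interface

Orientations are given as a unit quaternion [x, y, z, w].
In Python, from plant import * gives the robot as it stands. The module is installed in compiled form; this text tells all that it offers.
- The arm moves only by the tool servo_tool, never from a script. Its argument "rows" is a list of rows, each an object with "linear": the shift along the tool's x, y, z in cm, a list of three; "rot": the turn, a rotation vector about the tool's x, y, z in rad, a list of three. A call has 1 to 20 rows; each row shifts and turns the pose as measured when the row begins, along the tool's axes as they then stand; what a row does not reach is not made up. A row lasts 1/12 s, in which the tool goes at most 41.7 mm and 7.16 degrees, less where a joint would pass 70% of its speed; a pose out of reach is approached as far as the arm can. A call is refused whole if a number of a shift passes 4.17 or a number of a turn 0.125, either way. A call with a gripper value outside its range is refused whole. "claw" is the closure, from 0 (fully open) to 1 (shut), set as the call begins (left out, the last holds). The fingers move at their own pace and stop on an object; "grip_force" is the grip in N (left out, the last holds). Time passes only in rows, so rows that do not move let the fingers close. It gives the time, the measured TCP pose, the force and the opening at its end, in the units of the state.
- sense(): the state, without advancing time (a new reading comes with each control period).
- grab_frame(name): name is "side" or "top"; returns a dict with "pixels" (480x640x3 uint8, red, green, blue), "K" (3x3 intrinsics, pixels), "position" and "attitude" of the camera in the world. Camera axes: x right, y up, looking along -z (the intrinsics and any distortion apply to the point x, -y, -z); pixel columns grow to the right and rows downward; lengths in m; the calibration is good to about 2 mm. A picture is of the moment at which its call begins. There is no depth.
- finish_job(): hands the job in, once; it reports no verdict.
The state is a dict: "clock": time; "q": joint angles; "qd": joint speeds; "tau": joint torques, N m; "eef_pos": TCP position; "tcp_rot": TCP orientation; "wrist_force": force on the tool from outside, world axes, zero at the start; "moment": the same for the moment, N m; "grip_width": opening from 0.0 (shut) to 1.0 (fully open).
Only numpy, scipy, OpenCV 4.12 (cv2) and the standard library are available. Lean on these libraries where they do the work, as an engineer would, in place of code of your own. Each camera call takes 0.05 s, during which the arm holds its last target.

## Working session

There is one attempt and no reset: what is moved stays moved. The work goes in short steps, Python scripts to look and compute and a tool call to move; the robot and the scene stay as the last step left them, time stands still between calls to the robot, and variables do not carry over. Pictures are saved under pics/ and viewed, and the job is handed in when it is done.

Besides the shell and the picture viewer there is one more tool, called after "Call:" in YAML: its name, and indented under it one key for each argument. servo_tool: Moves the arm, as the interface text tells. Its arguments: {"type":"object","properties":{"rows":{"type":"array","items":{"type":"object","properties":{"linear":{"type":"array","items":{"type":"number"}},"rot":{"type":"array","items":{"type":"number"}}}}},"claw":{"type":"number"},"grip_force":{"type":"number"}},"required":["rows"]}

```bash
mkdir -p pics
python3 - <<'E'
from plant import *
import cv2
for n in("top","side"):
    f=grab_frame(n); cv2.imwrite(f"pics/{n}0.png",f["pixels"][:,:,::-1]); print(n,f["K"],f["position"],f["attitude"],[k for k in f])
print(sense())
E
```

```text
top [[562.42356177   0.         334.26033315]
 [  0.         562.42356177 226.71586733]
 [  0.           0.           1.        ]] [0.39823772 0.03824968 1.29283738] [ 0.04696257 -0.05012944 -0.6994702   0.71135293] ['pixels', 'K', 'position', 'attitude']
side [[484.76651358   0.         321.40479532]
 [  0.         484.76651358 250.9629426 ]
 [  0.           0.           1.        ]] [0.30014577 1.03802652 0.66977749] [-0.07022768  0.48846157  0.86125651 -0.12128726] ['pixels', 'K', 'position', 'attitude']
{'clock': 0.1, 'q': array([-1.54332938e+00,  3.81134768e-01,  1.29816120e+00, -1.82356750e-05,
        1.46361138e+00, -2.15308390e-01]), 'qd': array([-0.00016191, -0.0020389 , -0.00350055,  0.00099705, -0.00087687,
        0.00082102]), 'tau': array([ 3.65551910e-03, -4.49220192e+01, -2.31653720e+01, -1.58597845e-04,
        3.66226828e-03,  8.56609887e-06]), 'eef_pos': array([ 0.13219853, -0.53357223,  0.20737826]), 'tcp_rot': array([ 9.92641226e-01,  1.21090731e-01,  5.26227651e-05, -6.55298997e-04]), 'wrist_force': array([ 0.2707695 , -0.46813235,  1.10268958]), 'moment': array([-0.01222149,  0.05114123, -0.01347212]), 'grip_width': 0.994543254453419}
```

View pics/top0.png

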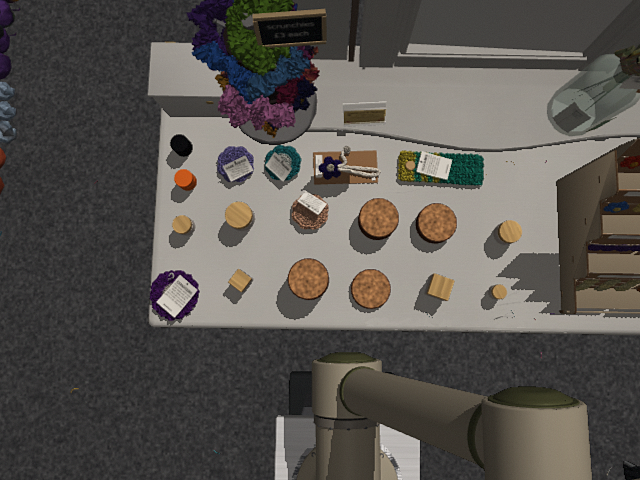

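View pics/side0.png

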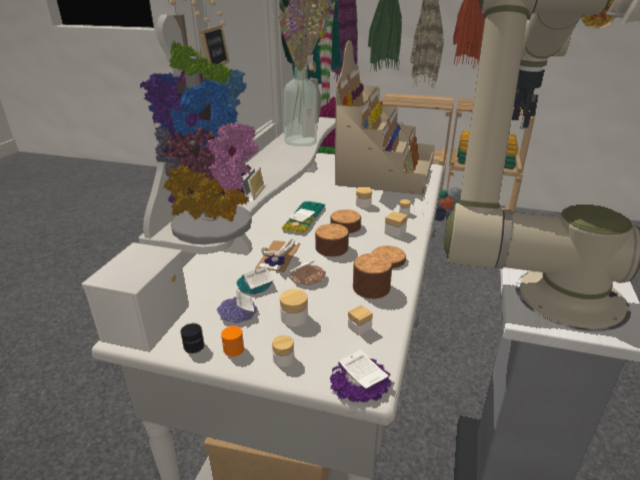

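Run:
```python
import cv2,numpy as np
im=cv2.imread("pics/top0.png")
P=[(181,225),(238,215),(510,232),(499,292),(240,280),(441,287),(308,279),(371,289),(379,218),(437,222)]
out=np.zeros((2*300,5*160,3),np.uint8)
t=[cv2.resize(im[v-30:v+30,u-30:u+30],(160,160),interpolation=cv2.INTER_CUBIC) for u,v in P]
cv2.imwrite("pics/crops.png",np.vstack([np.hstack(t[:5]),np.hstack(t[5:])]))
hsv=cv2.cvtColor(im,cv2.COLOR_BGR2HSV)
for u,v in P: print((u,v),hsv[v,u],hsv[v-4,u+4])
```

```text
(181, 225) [ 17 129 160] [ 18 128 175]
(238, 215) [ 18 127 165] [ 17 128 182]
(510, 232) [ 17 131 165] [ 18 130 185]
(499, 292) [ 19 128 173] [ 18 135 174]
(240, 280) [ 18 125 179] [ 18 131 160]
(441, 287) [ 17 129 148] [ 18 127 183]
(308, 279) [ 14 145 148] [ 14 141 172]
(371, 289) [ 13 144 172] [ 14 142 158]
(379, 218) [ 13 143 157] [ 14 144 167]
(437, 222) [ 13 142 158] [ 14 141 185]
```

View pics/crops.png

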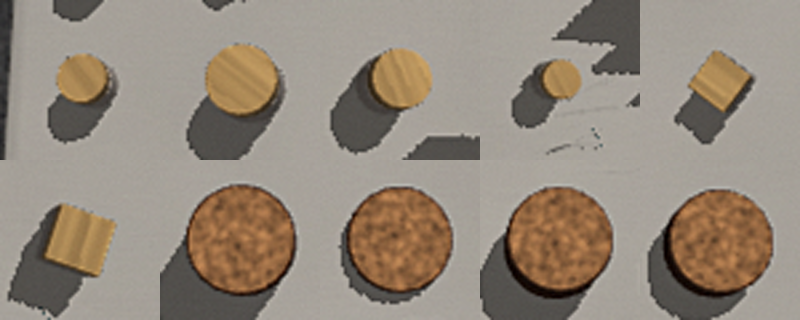

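```bash
cat > h.py <<'E'
import cv2,numpy as np
from scipy.spatial.transform import Rotation as R
def rays(f,uv):
    uv=np.atleast_2d(uv).astype(float);K=f["K"]
    d=np.c_[(uv[:,0]-K[0,2])/K[0,0],-(uv[:,1]-K[1,2])/K[1,1],-np.ones(len(uv))]
    return R.from_quat(f["attitude"]).apply(d)
def cast(f,uv,z):
    d=rays(f,uv);p=np.array(f["position"]);return p+d*((z-p[2])/d[:,2])[:,None]
def proj(f,X):
    c=R.from_quat(f["attitude"]).inv().apply(np.atleast_2d(X)-f["position"]);K=f["K"]
    return np.c_[K[0,0]*c[:,0]/-c[:,2]+K[0,2],K[1,2]+K[1,1]*c[:,1]/c[:,2]]
def blobs(f,lo=(8,70,105),hi=(26,200,255),amin=60):
    hsv=cv2.cvtColor(np.ascontiguousarray(f["pixels"]),cv2.COLOR_RGB2HSV)
    m=cv2.inRange(hsv,np.array(lo),np.array(hi))
    n,l,s,c=cv2.connectedComponentsWithStats(m)
    return [(c[i],s[i],l==i) for i in range(1,n) if s[i,4]>amin]
def measure(f,mask,z):
    # area + centroid of mask on plane z, from metric rectification of each pixel
    v,u=np.nonzero(mask);p=cast(f,np.c_[u,v],z)
    a=cast(f,np.c_[u+1,v],z)-p;b=cast(f,np.c_[u,v+1],z)-p
    w=np.abs(a[:,0]*b[:,1]-a[:,1]*b[:,0])
    return (p*w[:,None]).sum(0)/w.sum(),w.sum()
E
python3 - <<'E'
from plant import *
from h import *
f=grab_frame("top");g=grab_frame("side")
import cv2
for c,s,m in blobs(f):
    if not(160<c[0]<540 and 195<c[1]<310): continue
    big=s[4]>900
    print(np.round(c,1),s)
    for z in ((.018,.036,.054,.072) if big else (.040,.046,.052,.058)):
        p,A=measure(f,m,z); print("   z",z,np.round(p[:2],4),"d=%.1f side=%.1f"%(2000*(A/np.pi)**.5,1000*A**.5), "side px",np.round(proj(g,p)[0]))
for c,s,m in blobs(g,amin=80):
    if c[1]>180 and c[0]>220: print("S",np.round(c,1),s)
E
```

```text
[378.8 216.9] [ 360  198   39   38 1127]
   z 0.018 [ 0.5993 -0.0677] d=87.5 side=77.5 side px [329. 241.]
   z 0.036 [ 0.5964 -0.0662] d=86.2 side=76.4 side px [330. 235.]
   z 0.054 [ 0.5936 -0.0647] d=85.0 side=75.3 side px [331. 230.]
   z 0.072 [ 0.5908 -0.0632] d=83.8 side=74.2 side px [332. 224.]
[238.  214.3] [225 202  28  26 560]
   z 0.04 [0.5962 0.2515] d=60.5 side=53.6 side px [291. 303.]
   z 0.046 [0.5953 0.2505] d=60.2 side=53.4 side px [292. 300.]
   z 0.052 [0.5943 0.2495] d=59.9 side=53.1 side px [292. 298.]
   z 0.058 [0.5934 0.2484] d=59.6 side=52.9 side px [293. 295.]
[437.2 221.8] [ 419  203   38   38 1102]
   z 0.018 [ 0.5903 -0.202 ] d=86.4 side=76.6 side px [344. 219.]
   z 0.036 [ 0.5876 -0.1986] d=85.2 side=75.5 side px [345. 214.]
   z 0.054 [ 0.5849 -0.1952] d=84.0 side=74.4 side px [346. 209.]
   z 0.072 [ 0.5821 -0.1918] d=82.7 side=73.3 side px [347. 204.]
[311.8 219.2] [292 209  36  20 223]
   z 0.04 [0.5879 0.085 ] d=38.2 side=33.8 side px [317. 263.]
   z 0.046 [0.587  0.0847] d=38.0 side=33.7 side px [318. 261.]
   z 0.052 [0.5861 0.0845] d=37.8 si
[... 2085 characters left out ...]
8 side px [405. 197.]
   z 0.058 [ 0.4328 -0.329 ] d=31.2 side=27.7 side px [405. 196.]
S [256.1 182.6] [250 169  13  30 222]
S [363.6 191.5] [356 186  16  13 178]
S [446.4 202.4] [440 197  14  10  88]
S [404.7 202.8] [400 199  11   9  83]
S [345.4 216.2] [331 210  30  14 330]
S [395.9 218.7] [385 212  23  15 248]
S [294.2 227.4] [282 222  27  11 183]
S [331.6 231.3] [315 223  33  17 429]
S [276.  245.6] [268 241  18  11 128]
S [379.  259.3] [354 246  52  28 971]
S [307.8 274.7] [290 265  36  20 495]
S [293.2 300.5] [280 289  27  24 554]
S [359.8 314.7] [348 305  25  20 320]
S [232.8 339.5] [221 325  23  32 120]
S [282.4 344.8] [272 335  22  21 365]
S [258.7 461.1] [ 204  437  118   43 2524]
```

Call:
servo_tool:
  rows:
    - {"linear":[0,0,0],"rot":[0,0,0.061]}
    - {"linear":[0,0,0],"rot":[0,0,0.061]}
    - {"linear":[0,0,0],"rot":[0,0,0.061]}
    - {"linear":[0,0,0],"rot":[0,0,0.06]}
    - {"linear":[3,-2,0],"rot":[0,0,0]}
    - {"linear":[3,-2,0],"rot":[0,0,0]}
    - {"linear":[3,-2,0],"rot":[0,0,0]}
    - {"linear":[3,-2,0],"rot":[0,0,0]}
    - {"linear":[3,-2,0],"rot":[0,0,0]}
    - {"linear":[3,-2,0],"rot":[0,0,0]}
    - {"linear":[3,-2,0],"rot":[0,0,0]}
    - {"linear":[3,-2,0],"rot":[0,0,0]}
    - {"linear":[2,-1.5,0],"rot":[0,0,0]}
    - {"linear":[0,0,0],"rot":[0,0,0]}
  claw: 0
  grip_force: 30

```text
clock: 1.37
eef_pos: [0.4039, -0.3544, 0.2048]
tcp_rot: [1.0, -0.01, -0.001, -0.003]
wrist_force: [0.4, -0.5, 0.4]
grip_width: 1.002
```

```bash
cat > go.py <<'E'
import sys
from plant import *
from h import *
s=sense();r=R.from_quat(s["tcp_rot"])
t=np.array([float(a) for a in sys.argv[1:4]])
print("t%.1f"%s["clock"],"pos",np.round(s["eef_pos"],4),"F",np.round(s["wrist_force"],1),"w%.3f"%s["grip_width"])
print("tool cm",np.round(100*r.inv().apply(t-s["eef_pos"]),2),"rot",np.round((r.inv()*R.from_quat([1,0,0,0])).as_rotvec(),4))
E
python3 go.py 0.433 -0.334 0.1
```

```text
t1.4 pos [ 0.4039 -0.3544  0.2048] F [ 0.4 -0.5  0.4] w1.002
tool cm [ 2.88 -2.04 10.49] rot [-0.006   0.0012 -0.0193]
```

Jar candidates in the top picture:
- Lids at (181,225) measure 42 mm, so jar_small. (238,215) is 60 mm, so jar_large. (510,232) is 50 mm, so jar_medium. (499,292) is 32 mm, so jar_tiny.
- (240,280) and (441,287) are the square jars. Black (181,145) and orange (185,180) are look-alikes, which I'll leave alone.
- Risers, by apparent size and side view: (308,279) tallest, (379,218) high, (437,222) low, (371,289) lowest.

The crop sheet confirms the round and square shapes.

Call:
servo_tool:
  rows:
    - {"linear":[1.5,-1.0,1],"rot":[-0.006,0,-0.019]}
    - {"linear":[1.4,-1.0,2],"rot":[0,0,0]}
    - {"linear":[0,0,2.5],"rot":[0,0,0]}
    - {"linear":[0,0,2.5],"rot":[0,0,0]}
    - {"linear":[0,0,2.5],"rot":[0,0,0]}
    - {"linear":[0,0,0],"rot":[0,0,0]}
    - {"linear":[0,0,0],"rot":[0,0,0]}

```text
clock: 1.95
eef_pos: [0.4351, -0.3342, 0.0969]
tcp_rot: [1.0, 0.002, 0.0, 0.002]
wrist_force: [1.4, -0.4, 0.7]
grip_width: 1.0
```

```bash
python3 go.py 0.433 -0.334 0.006; python3 -c "
from plant import *
import cv2
cv2.imwrite('pics/side1.png',cv2.resize(grab_frame('side')['pixels'][140:260,320:480,::-1],(800,600)))"
```

```text
t1.9 pos [ 0.4351 -0.3342  0.0969] F [ 1.4 -0.4  0.7] w1.000
tool cm [-0.21 -0.05  9.09] rot [ 0.0033 -0.0001  0.0042]
```

View pics/side1.png

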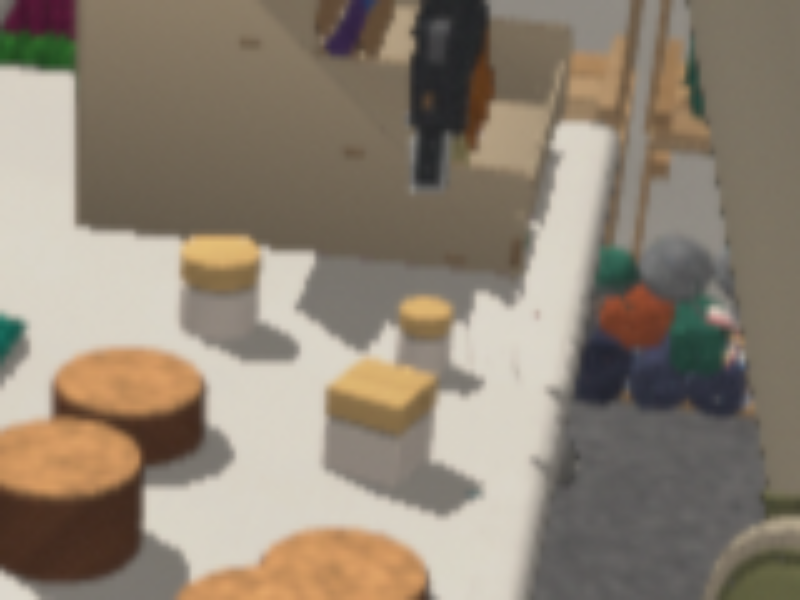

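The gripper hangs over the small round jar (crop 425,330), in line with it and clear of the shelf. Descending.

Call:
servo_tool:
  rows:
    - {"linear":[-0.2,0,2],"rot":[0.003,0,0.004]}
    - {"linear":[0,0,2],"rot":[0,0,0]}
    - {"linear":[0,0,2],"rot":[0,0,0]}
    - {"linear":[0,0,1.5],"rot":[0,0,0]}
    - {"linear":[0,0,1],"rot":[0,0,0]}
    - {"linear":[0,0,0.4],"rot":[0,0,0]}
    - {"linear":[0,0,0],"rot":[0,0,0]}

```text
clock: 2.58
eef_pos: [0.4367, -0.3418, 0.0159]
tcp_rot: [1.0, -0.001, 0.006, 0.008]
wrist_force: [0.6, -0.3, 0.3]
grip_width: 1.001
```

```bash
python3 go.py 0.433 -0.334 0.006
```

```text
t2.6 pos [ 0.4367 -0.3418  0.0159] F [ 0.6 -0.3  0.3] w1.001
tool cm [-0.38 -0.8   0.97] rot [ 0.0159 -0.0127 -0.0023]
```

Call:
servo_tool:
  rows:
    - {"linear":[-0.2,-0.4,0.3],"rot":[0.016,-0.012,-0.002]}
    - {"linear":[-0.2,-0.4,0.3],"rot":[0,0,0]}
    - {"linear":[0,0,0.2],"rot":[0,0,0]}
    - {"linear":[0,0,0],"rot":[0,0,0]}

```text
clock: 2.92
eef_pos: [0.4335, -0.3347, 0.0105]
tcp_rot: [1.0, -0.0, 0.002, 0.001]
wrist_force: [-0.7, 0.1, -0.0]
grip_width: 0.999
```

```bash
python3 go.py 0.433 -0.334 0.006
```

```text
t2.9 pos [ 0.4335 -0.3347  0.0105] F [-0.7  0.1 -0. ] w0.999
tool cm [-0.05 -0.07  0.45] rot [ 0.0024 -0.003  -0.0002]
```

Call:
servo_tool:
  rows:
    - {"linear":[0,-0.07,0.4],"rot":[0.002,-0.003,0]}
    - {"linear":[0,0,0],"rot":[0,0,0]}
    - {"linear":[0,0,0],"rot":[0,0,0]}
    - {"linear":[0,0,0],"rot":[0,0,0]}
    - {"linear":[0,0,0],"rot":[0,0,0]}
    - {"linear":[0,0,0],"rot":[0,0,0]}
    - {"linear":[0,0,0],"rot":[0,0,0]}
    - {"linear":[0,0,0],"rot":[0,0,0]}
    - {"linear":[0,0,0],"rot":[0,0,0]}
    - {"linear":[0,0,0],"rot":[0,0,0]}
  claw: 1
  grip_force: 30

```text
clock: 3.75
eef_pos: [0.434, -0.3342, 0.0071]
tcp_rot: [1.0, 0.0, 0.0, 0.001]
wrist_force: [-0.1, -0.0, 0.8]
grip_width: 0.369
```

```bash
python3 go.py 0.454 0.089 0.15
```

```text
t3.8 pos [ 0.434  -0.3342  0.0071] F [-0.1 -0.   0.8] w0.369
tool cm [  2.02 -42.29 -14.36] rot [ 0.0016 -0.0009  0.0001]
```

Call:
servo_tool:
  rows:
    - {"linear":[0,0,-0.5],"rot":[0,0,0]}
    - {"linear":[0,0,-1.5],"rot":[0,0,0]}
    - {"linear":[0,0,-2.5],"rot":[0,0,0]}
    - {"linear":[0,0,-2.5],"rot":[0,0,0]}
    - {"linear":[0,0,-2.5],"rot":[0,0,0]}
    - {"linear":[0,0,-2.5],"rot":[0,0,0]}
    - {"linear":[0,0,-2],"rot":[0,0,0]}
    - {"linear":[0,0,-1],"rot":[0,0,0]}
    - {"linear":[0,-1,0],"rot":[0,0,0]}
    - {"linear":[0,-2,0],"rot":[0,0,0]}
    - {"linear":[0,-2.5,0],"rot":[0,0,0]}
    - {"linear":[0,-2.5,0],"rot":[0,0,0]}
    - {"linear":[0,-2.5,0],"rot":[0,0,0]}
    - {"linear":[0,-2.5,0],"rot":[0,0,0]}
    - {"linear":[0,-2.5,0],"rot":[0,0,0]}

```text
clock: 5.0
eef_pos: [0.4303, -0.1713, 0.1626]
tcp_rot: [1.0, -0.003, -0.002, -0.001]
wrist_force: [1.0, -0.0, -0.5]
grip_width: 0.363
```

```bash
python3 go.py 0.454 0.089 0.16
```

```text
t5.0 pos [ 0.4303 -0.1713  0.1626] F [ 1.  -0.  -0.5] w0.363
tool cm [  2.2  -26.04   0.32] rot [-0.0028  0.0041 -0.0063]
```

Call:
servo_tool:
  rows:
    - {"linear":[0.2,-2.5,0],"rot":[-0.003,0.004,-0.006]}
    - {"linear":[0.3,-2.5,0],"rot":[0,0,0]}
    - {"linear":[0.3,-2.5,0],"rot":[0,0,0]}
    - {"linear":[0.3,-2.5,0],"rot":[0,0,0]}
    - {"linear":[0.3,-2.5,0],"rot":[0,0,0]}
    - {"linear":[0.3,-2.5,0],"rot":[0,0,0]}
    - {"linear":[0.3,-2.5,0],"rot":[0,0,0]}
    - {"linear":[0.2,-2.5,0],"rot":[0,0,0]}
    - {"linear":[0,-2.5,0],"rot":[0,0,0]}
    - {"linear":[0,-2,0],"rot":[0,0,0]}
    - {"linear":[0,-1,0],"rot":[0,0,0]}
    - {"linear":[0,0,0],"rot":[0,0,0]}
    - {"linear":[0,0,0],"rot":[0,0,0]}

```text
clock: 6.08
eef_pos: [0.4388, 0.1092, 0.155]
tcp_rot: [1.0, 0.004, -0.008, -0.003]
wrist_force: [-0.2, -0.1, 0.2]
grip_width: 0.366
```

```bash
python3 go.py 0.454 0.089 0.079
```

```text
t6.1 pos [0.4388 0.1092 0.155 ] F [-0.2 -0.1  0.2] w0.366
tool cm [1.63 2.08 7.56] rot [-0.0062  0.0168  0.0071]
```

Call:
servo_tool:
  rows:
    - {"linear":[0.8,1,1],"rot":[-0.006,0.016,0.007]}
    - {"linear":[0.8,1,1.5],"rot":[0,0,0]}
    - {"linear":[0,0,1.5],"rot":[0,0,0]}
    - {"linear":[0,0,1],"rot":[0,0,0]}
    - {"linear":[0,0,0.5],"rot":[0,0,0]}
    - {"linear":[0,0,0],"rot":[0,0,0]}
    - {"linear":[0,0,0],"rot":[0,0,0]}

```text
clock: 6.67
eef_pos: [0.4533, 0.0846, 0.0967]
tcp_rot: [1.0, -0.002, -0.001, 0.0]
wrist_force: [1.1, 0.6, -0.8]
grip_width: 0.368
```

```bash
python3 go.py 0.454 0.089 0.079
```

```text
t6.7 pos [0.4533 0.0846 0.0967] F [ 1.1  0.6 -0.8] w0.368
tool cm [ 0.07 -0.44  1.77] rot [ 0.0009  0.0017 -0.004 ]
```

Call:
servo_tool:
  rows:
    - {"linear":[0.05,-0.4,0.4],"rot":[0,0.001,-0.004]}
    - {"linear":[0,0,0.4],"rot":[0,0,0]}
    - {"linear":[0,0,0.3],"rot":[0,0,0]}
    - {"linear":[0,0,0],"rot":[0,0,0]}
    - {"linear":[0,0,0],"rot":[0,0,0]}

```text
clock: 7.08
eef_pos: [0.4545, 0.0888, 0.0863]
tcp_rot: [1.0, 0.0, 0.001, 0.001]
wrist_force: [0.4, 0.5, -0.8]
grip_width: 0.371
```

```bash
python3 go.py 0.454 0.089 0.079
```

```text
t7.1 pos [0.4545 0.0888 0.0863] F [ 0.4  0.5 -0.8] w0.371
tool cm [-0.05 -0.02  0.73] rot [ 0.0011 -0.0026  0.0004]
```

Call:
servo_tool:
  rows:
    - {"linear":[0,0,0.3],"rot":[0.001,-0.002,0]}
    - {"linear":[0,0,0.2],"rot":[0,0,0]}
    - {"linear":[0,0,0.1],"rot":[0,0,0]}
    - {"linear":[0,0,0],"rot":[0,0,0]}
    - {"linear":[0,0,0],"rot":[0,0,0]}

```text
clock: 7.5
eef_pos: [0.4547, 0.0889, 0.0799]
tcp_rot: [1.0, 0.0, 0.001, 0.0]
wrist_force: [-0.4, -0.7, -0.4]
grip_width: 0.365
```

```bash
python3 go.py 0.454 0.089 0.079;  python3 -c "
from plant import *
import cv2
cv2.imwrite('pics/side2.png',cv2.resize(grab_frame('side')['pixels'][180:300,290:450,::-1],(800,600)))"
```

```text
t7.5 pos [0.4547 0.0889 0.0799] F [-0.4 -0.7 -0.4] w0.365
tool cm [-0.07 -0.01  0.09] rot [ 0.     -0.0011  0.0008]
```

View pics/side2.png

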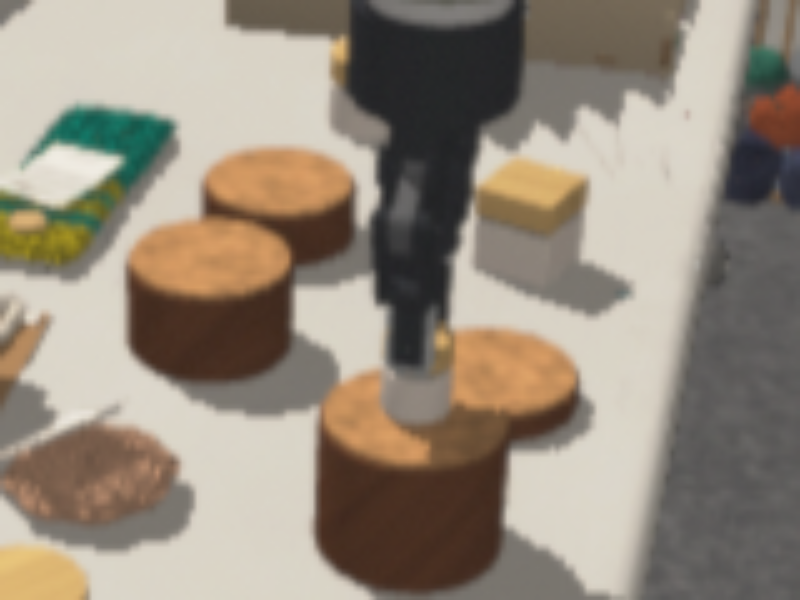

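The jar is held upright and sits centrally over the tallest riser (crop 417,400; riser spans 318–508), at the cork.

Call:
servo_tool:
  rows:
    - {"linear":[0,0,0.08],"rot":[0,0,0]}
    - {"linear":[0,0,0],"rot":[0,0,0]}

```text
clock: 7.72
eef_pos: [0.4548, 0.0889, 0.0792]
tcp_rot: [1.0, 0.0, 0.001, 0.0]
wrist_force: [-1.0, -0.5, -0.5]
grip_width: 0.365
```

Call:
servo_tool:
  rows:
    - {"linear":[0,0,0],"rot":[0,0,0]}
    - {"linear":[0,0,0],"rot":[0,0,0]}
    - {"linear":[0,0,0],"rot":[0,0,0]}
    - {"linear":[0,0,0],"rot":[0,0,0]}
    - {"linear":[0,0,0],"rot":[0,0,0]}
    - {"linear":[0,0,0],"rot":[0,0,0]}
    - {"linear":[0,0,0],"rot":[0,0,0]}
    - {"linear":[0,0,0],"rot":[0,0,0]}
    - {"linear":[0,0,-1],"rot":[0,0,0]}
    - {"linear":[0,0,-2],"rot":[0,0,0]}
    - {"linear":[0,0,-2.5],"rot":[0,0,0]}
    - {"linear":[0,0,-2.5],"rot":[0,0,0]}
    - {"linear":[0,0,-1.5],"rot":[0,0,0]}
    - {"linear":[0,0,0],"rot":[0,0,0]}
  claw: 0

```text
clock: 8.88
eef_pos: [0.4539, 0.0889, 0.1776]
tcp_rot: [1.0, 0.0, -0.001, -0.0]
wrist_force: [0.1, -0.2, 0.9]
grip_width: 1.003
```

```bash
python3 go.py 0.594 0.248 0.17
```

```text
t8.9 pos [0.4539 0.0889 0.1776] F [ 0.1 -0.2  0.9] w1.003
tool cm [ 14.02 -15.9    0.74] rot [-0.0001  0.002   0.0006]
```

Call:
servo_tool:
  rows:
    - {"linear":[1,-1,0],"rot":[0,0,0]}
    - {"linear":[2,-2.3,0],"rot":[0,0,0]}
    - {"linear":[2,-2.3,0],"rot":[0,0,0]}
    - {"linear":[2,-2.3,0],"rot":[0,0,0]}
    - {"linear":[2,-2.3,0],"rot":[0,0,0]}
    - {"linear":[2,-2.3,0],"rot":[0,0,0]}
    - {"linear":[1.5,-1.8,0],"rot":[0,0,0]}
    - {"linear":[0.7,-0.8,0],"rot":[0,0,0]}
    - {"linear":[0,0,0],"rot":[0,0,0]}
    - {"linear":[0,0,0],"rot":[0,0,0]}

```text
clock: 9.72
eef_pos: [0.5889, 0.2467, 0.1667]
tcp_rot: [1.0, -0.001, -0.006, 0.001]
wrist_force: [1.0, 0.0, -0.4]
grip_width: 1.003
```

```bash
python3 go.py 0.593 0.248 0.1;  python3 -c "
from plant import *
import cv2
cv2.imwrite('pics/top3.png',grab_frame('top')['pixels'][:,:,::-1])"
```

```text
t9.7 pos [0.5889 0.2467 0.1667] F [ 1.   0.  -0.4] w1.003
tool cm [ 0.49 -0.14  6.66] rot [ 0.0023  0.0112 -0.0015]
```

View pics/top3.png

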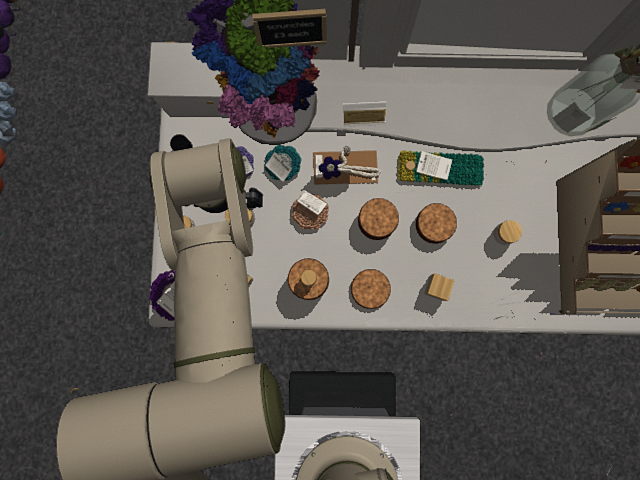

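Run:
```python
from h import *
import cv2
from plant import *
f=grab_frame("top");print(proj(f,[[.4548,.0889,.112],[.454,.089,.072]]))
cv2.imwrite("pics/c4.png",cv2.resize(f["pixels"][250:310,270:350,::-1],(800,600),interpolation=cv2.INTER_CUBIC))
```

```text
[[307.34006999 276.79206142]
 [308.05801016 278.06328541]]
```

View pics/c4.png

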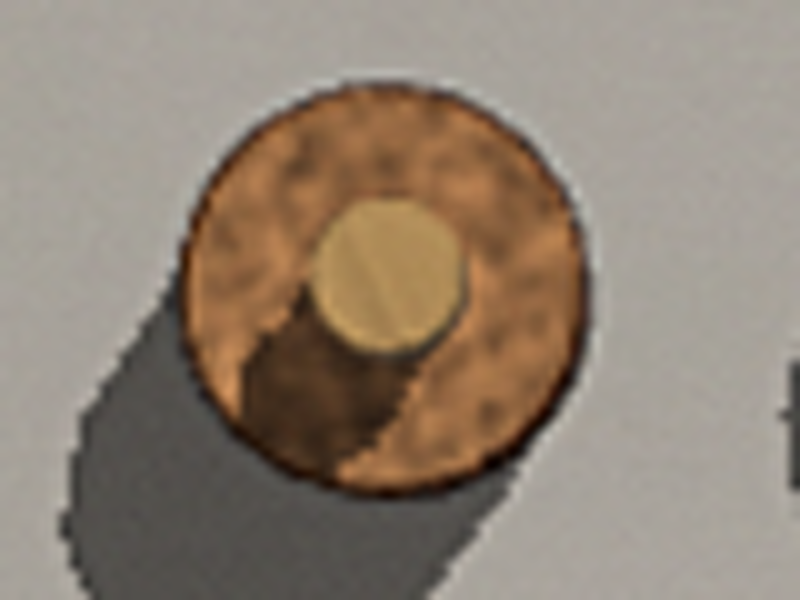

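Call:
servo_tool:
  rows:
    - {"linear":[0.4,-0.1,1],"rot":[0.002,0.011,-0.001]}
    - {"linear":[0,0,1.5],"rot":[0,0,0]}
    - {"linear":[0,0,1.5],"rot":[0,0,0]}
    - {"linear":[0,0,1],"rot":[0,0,0]}
    - {"linear":[0,0,0],"rot":[0,0,0]}
    - {"linear":[0,0,0],"rot":[0,0,0]}

```text
clock: 10.32
eef_pos: [0.5909, 0.2425, 0.1178]
tcp_rot: [1.0, -0.003, 0.001, 0.0]
wrist_force: [0.1, -0.5, -0.1]
grip_width: 1.0
```

```bash
python3 go.py 0.593 0.248 0.012
```

```text
t10.3 pos [0.5909 0.2425 0.1178] F [ 0.1 -0.5 -0.1] w1.000
tool cm [ 0.18 -0.56 10.58] rot [ 0.0004 -0.003  -0.0059]
```

Tiny lid centre at about (308.6,277.2), against (307.4,276.8) for perfect centring, so about 2.6 mm off. Good.

Call:
servo_tool:
  rows:
    - {"linear":[0.2,-0.6,0.5],"rot":[0,-0.003,-0.006]}
    - {"linear":[0,0,1],"rot":[0,0,0]}
    - {"linear":[0,0,1],"rot":[0,0,0]}
    - {"linear":[0,0,1],"rot":[0,0,0]}
    - {"linear":[0,0,0.5],"rot":[0,0,0]}
    - {"linear":[0,0,0],"rot":[0,0,0]}
    - {"linear":[0,0,0],"rot":[0,0,0]}

```text
clock: 10.9
eef_pos: [0.5936, 0.2489, 0.0754]
tcp_rot: [1.0, 0.0, 0.001, -0.0]
wrist_force: [0.4, 0.1, 0.3]
grip_width: 1.0
```

```bash
python3 go.py 0.593 0.248 0.012
```

```text
t10.9 pos [0.5936 0.2489 0.0754] F [0.4 0.1 0.3] w1.000
tool cm [-0.08  0.09  6.34] rot [-0.0002 -0.0022  0.0006]
```

Call:
servo_tool:
  rows:
    - {"linear":[0,0.1,0.6],"rot":[0,-0.002,0]}
    - {"linear":[0,0,0.8],"rot":[0,0,0]}
    - {"linear":[0,0,0.8],"rot":[0,0,0]}
    - {"linear":[0,0,0.8],"rot":[0,0,0]}
    - {"linear":[0,0,0.8],"rot":[0,0,0]}
    - {"linear":[0,0,0.5],"rot":[0,0,0]}
    - {"linear":[0,0,0],"rot":[0,0,0]}

```text
clock: 11.48
eef_pos: [0.5939, 0.2476, 0.0281]
tcp_rot: [1.0, 0.0, 0.0, -0.0]
wrist_force: [-1.3, 0.3, -0.2]
grip_width: 0.993
```

```bash
python3 go.py 0.593 0.248 0.012
```

```text
t11.5 pos [0.5939 0.2476 0.0281] F [-1.3  0.3 -0.2] w0.993
tool cm [-0.09 -0.03  1.61] rot [-0.0002 -0.0005  0.0003]
```

Call:
servo_tool:
  rows:
    - {"linear":[-0.1,0,0.5],"rot":[0,0,0]}
    - {"linear":[0,0,0.5],"rot":[0,0,0]}
    - {"linear":[0,0,0.3],"rot":[0,0,0]}
    - {"linear":[0,0,0.2],"rot":[0,0,0]}
    - {"linear":[0,0,0],"rot":[0,0,0]}

```text
clock: 11.9
eef_pos: [0.5929, 0.2478, 0.0115]
tcp_rot: [1.0, 0.0, 0.0, -0.0]
wrist_force: [-0.3, -0.1, 0.8]
grip_width: 1.0
```

Call:
servo_tool:
  rows:
    - {"linear":[0,0,0],"rot":[0,0,0]}
    - {"linear":[0,0,0],"rot":[0,0,0]}
    - {"linear":[0,0,0],"rot":[0,0,0]}
    - {"linear":[0,0,0],"rot":[0,0,0]}
    - {"linear":[0,0,0],"rot":[0,0,0]}
    - {"linear":[0,0,0],"rot":[0,0,0]}
    - {"linear":[0,0,0],"rot":[0,0,0]}
  claw: 1
  grip_force: 40

```text
clock: 12.48
eef_pos: [0.5933, 0.2482, 0.0124]
tcp_rot: [1.0, 0.0, 0.001, -0.001]
wrist_force: [-0.2, 0.1, -1.2]
grip_width: 0.685
```

```bash
python3 go.py 0.436 -0.05 0.16
```

```text
t12.5 pos [0.5933 0.2482 0.0124] F [-0.2  0.1 -1.2] w0.685
tool cm [-15.71  29.79 -14.83] rot [-0.0011 -0.0024  0.0005]
```

Call:
servo_tool:
  rows:
    - {"linear":[0,0,-0.5],"rot":[0,0,0]}
    - {"linear":[0,0,-1.5],"rot":[0,0,0]}
    - {"linear":[0,0,-2.5],"rot":[0,0,0]}
    - {"linear":[0,0,-2.5],"rot":[0,0,0]}
    - {"linear":[0,0,-2.5],"rot":[0,0,0]}
    - {"linear":[0,0,-2.5],"rot":[0,0,0]}
    - {"linear":[0,0,-2.5],"rot":[0,0,0]}
    - {"linear":[0,0,-1.5],"rot":[0,0,0]}
    - {"linear":[0,0,-0.5],"rot":[0,0,0]}
    - {"linear":[0,0,0],"rot":[0,0,0]}

```text
clock: 13.32
eef_pos: [0.5906, 0.2469, 0.1837]
tcp_rot: [1.0, 0.0, -0.003, 0.001]
wrist_force: [0.7, -0.2, -3.3]
grip_width: 0.684
```

```bash
python3 go.py 0.436 -0.05 0.18
```

```text
t13.3 pos [0.5906 0.2469 0.1837] F [ 0.7 -0.2 -3.3] w0.684
tool cm [-15.46  29.69   0.53] rot [0.0017 0.0069 0.0001]
```

Call:
servo_tool:
  rows:
    - {"linear":[-0.5,1,0],"rot":[0.001,0.007,0]}
    - {"linear":[-1,2,0],"rot":[0,0,0]}
    - {"linear":[-1.3,2.5,0],"rot":[0,0,0]}
    - {"linear":[-1.3,2.5,0],"rot":[0,0,0]}
    - {"linear":[-1.3,2.5,0],"rot":[0,0,0]}
    - {"linear":[-1.3,2.5,0],"rot":[0,0,0]}
    - {"linear":[-1.3,2.5,0],"rot":[0,0,0]}
    - {"linear":[-1.3,2.5,0],"rot":[0,0,0]}
    - {"linear":[-1.3,2.5,0],"rot":[0,0,0]}
    - {"linear":[-1.3,2.5,0],"rot":[0,0,0]}
    - {"linear":[-1.3,2.5,0],"rot":[0,0,0]}
    - {"linear":[-1,2,0],"rot":[0,0,0]}
    - {"linear":[-0.5,1,0],"rot":[0,0,0]}
    - {"linear":[0,0,0],"rot":[0,0,0]}
    - {"linear":[0,0,0],"rot":[0,0,0]}

```text
clock: 14.57
eef_pos: [0.4266, -0.0483, 0.1667]
tcp_rot: [1.0, 0.001, -0.015, -0.002]
wrist_force: [0.4, 1.0, -2.7]
grip_width: 0.684
```

```bash
python3 go.py 0.436 -0.05 0.0304
```

```text
t14.6 pos [ 0.4266 -0.0483  0.1667] F [ 0.4  1.  -2.7] w0.684
tool cm [ 1.36  0.22 13.59] rot [-0.0033  0.0309  0.0017]
```

Call:
servo_tool:
  rows:
    - {"linear":[1,0.2,0.5],"rot":[-0.003,0.031,0.002]}
    - {"linear":[0,0,1.5],"rot":[0,0,0]}
    - {"linear":[0,0,2],"rot":[0,0,0]}
    - {"linear":[0,0,2],"rot":[0,0,0]}
    - {"linear":[0,0,1.5],"rot":[0,0,0]}
    - {"linear":[0,0,1],"rot":[0,0,0]}
    - {"linear":[0,0,0.5],"rot":[0,0,0]}
    - {"linear":[0,0,0],"rot":[0,0,0]}
    - {"linear":[0,0,0],"rot":[0,0,0]}

```text
clock: 15.32
eef_pos: [0.4383, -0.0432, 0.0694]
tcp_rot: [1.0, 0.003, -0.001, -0.002]
wrist_force: [0.7, -0.4, -4.0]
grip_width: 0.688
```

```bash
python3 go.py 0.436 -0.05 0.0304
```

```text
t15.3 pos [ 0.4383 -0.0432  0.0694] F [ 0.7 -0.4 -4. ] w0.688
tool cm [-0.23  0.69  3.9 ] rot [-0.0034  0.0016  0.0063]
```

Call:
servo_tool:
  rows:
    - {"linear":[-0.2,0.7,0.4],"rot":[-0.003,0.002,0.006]}
    - {"linear":[0,0,0.7],"rot":[0,0,0]}
    - {"linear":[0,0,0.7],"rot":[0,0,0]}
    - {"linear":[0,0,0.5],"rot":[0,0,0]}
    - {"linear":[0,0,0.2],"rot":[0,0,0]}
    - {"linear":[0,0,0],"rot":[0,0,0]}
    - {"linear":[0,0,0],"rot":[0,0,0]}

```text
clock: 15.9
eef_pos: [0.4375, -0.0511, 0.0434]
tcp_rot: [1.0, -0.0, 0.002, 0.001]
wrist_force: [-0.1, 0.3, -2.6]
grip_width: 0.688
```

```bash
python3 go.py 0.436 -0.05 0.0304
```

```text
t15.9 pos [ 0.4375 -0.0511  0.0434] F [-0.1  0.3 -2.6] w0.688
tool cm [-0.16 -0.11  1.3 ] rot [ 0.0013 -0.0042 -0.0001]
```

Call:
servo_tool:
  rows:
    - {"linear":[-0.15,-0.1,0.3],"rot":[0.001,-0.004,0]}
    - {"linear":[0,0,0.3],"rot":[0,0,0]}
    - {"linear":[0,0,0.3],"rot":[0,0,0]}
    - {"linear":[0,0,0.15],"rot":[0,0,0]}
    - {"linear":[0,0,0],"rot":[0,0,0]}
    - {"linear":[0,0,0],"rot":[0,0,0]}

```text
clock: 16.4
eef_pos: [0.4363, -0.0501, 0.0322]
tcp_rot: [1.0, -0.0, 0.0, 0.0]
wrist_force: [-0.8, -0.5, -2.4]
grip_width: 0.683
```

```bash
python3 go.py 0.436 -0.05 0.0304;python3 -c "
from plant import *
import cv2
cv2.imwrite('pics/side5.png',cv2.resize(grab_frame('side')['pixels'][180:300,290:450,::-1],(800,600)))"
```

```text
t16.4 pos [ 0.4363 -0.0501  0.0322] F [-0.8 -0.5 -2.4] w0.683
tool cm [-0.03 -0.01  0.18] rot [ 0.0007 -0.0009 -0.    ]
```

View pics/side5.png

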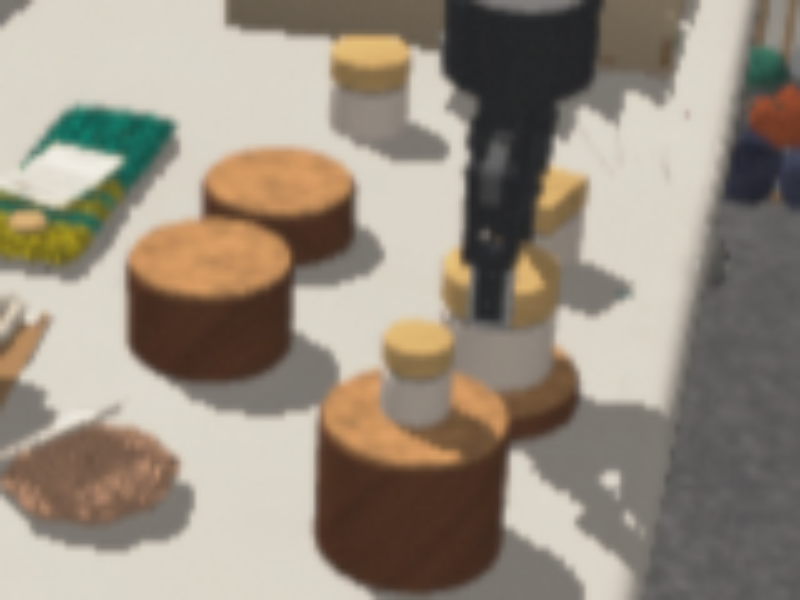

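Large jar upright over the lowest riser (crop 500,330). Lower 2 mm and release.

Call:
servo_tool:
  rows:
    - {"linear":[0,0,0.15],"rot":[0,0,0]}
    - {"linear":[0,0,0.05],"rot":[0,0,0]}
    - {"linear":[0,0,0],"rot":[0,0,0]}

```text
clock: 16.7
eef_pos: [0.4364, -0.0501, 0.0304]
tcp_rot: [1.0, 0.0, 0.001, 0.0]
wrist_force: [0.0, 0.7, -2.3]
grip_width: 0.688
```

Call:
servo_tool:
  rows:
    - {"linear":[0,0,0],"rot":[0,0,0]}
    - {"linear":[0,0,0],"rot":[0,0,0]}
    - {"linear":[0,0,0],"rot":[0,0,0]}
    - {"linear":[0,0,0],"rot":[0,0,0]}
    - {"linear":[0,0,0],"rot":[0,0,0]}
    - {"linear":[0,0,0],"rot":[0,0,0]}
    - {"linear":[0,0,0],"rot":[0,0,0]}
    - {"linear":[0,0,-0.5],"rot":[0,0,0]}
    - {"linear":[0,0,-1],"rot":[0,0,0]}
    - {"linear":[0,0,-1.5],"rot":[0,0,0]}
    - {"linear":[0,0,-2],"rot":[0,0,0]}
    - {"linear":[0,0,-2.5],"rot":[0,0,0]}
    - {"linear":[0,0,-2.5],"rot":[0,0,0]}
    - {"linear":[0,0,-2],"rot":[0,0,0]}
    - {"linear":[0,0,-1],"rot":[0,0,0]}
    - {"linear":[0,0,0],"rot":[0,0,0]}
  claw: 0

```text
clock: 18.03
eef_pos: [0.4358, -0.0499, 0.1696]
tcp_rot: [1.0, -0.0, 0.001, 0.001]
wrist_force: [0.3, -0.3, -0.1]
grip_width: 1.001
```

```bash
python3 go.py 0.5675 -0.3586 0.15
```

```text
t18.0 pos [ 0.4358 -0.0499  0.1696] F [ 0.3 -0.3 -0.1] w1.001
tool cm [13.16 30.87  2.04] rot [ 0.0013 -0.0026 -0.0001]
```

Call:
servo_tool:
  rows:
    - {"linear":[0.5,1,0],"rot":[0,0,0]}
    - {"linear":[0.9,2,0],"rot":[0,0,0]}
    - {"linear":[1.1,2.6,0],"rot":[0,0,0]}
    - {"linear":[1.1,2.6,0],"rot":[0,0,0]}
    - {"linear":[1.1,2.6,0],"rot":[0,0,0]}
    - {"linear":[1.1,2.6,0],"rot":[0,0,0]}
    - {"linear":[1.1,2.6,0],"rot":[0,0,0]}
    - {"linear":[1.1,2.6,0],"rot":[0,0,0]}
    - {"linear":[1.1,2.6,0],"rot":[0,0,0]}
    - {"linear":[1.1,2.6,0],"rot":[0,0,0]}
    - {"linear":[1.1,2.6,0],"rot":[0,0,0]}
    - {"linear":[0.9,2,0],"rot":[0,0,0]}
    - {"linear":[0.5,1,0],"rot":[0,0,0]}
    - {"linear":[0,0,0],"rot":[0,0,0]}
    - {"linear":[0,0,0],"rot":[0,0,0]}

```text
clock: 19.28
eef_pos: [0.5631, -0.3666, 0.1484]
tcp_rot: [1.0, -0.001, -0.009, -0.007]
wrist_force: [-1.5, -0.2, -0.2]
grip_width: 0.999
```

```bash
python3 go.py 0.5675 -0.3586 0.08
```

```text
t19.3 pos [ 0.5631 -0.3666  0.1484] F [-1.5 -0.2 -0.2] w0.999
tool cm [ 0.55 -0.71  6.84] rot [-0.0135  0.0173 -0.0011]
```

Call:
servo_tool:
  rows:
    - {"linear":[0.5,-0.7,0.5],"rot":[-0.013,0.017,-0.001]}
    - {"linear":[0,0,1],"rot":[0,0,0]}
    - {"linear":[0,0,1.5],"rot":[0,0,0]}
    - {"linear":[0,0,1.5],"rot":[0,0,0]}
    - {"linear":[0,0,0.8],"rot":[0,0,0]}
    - {"linear":[0,0,0],"rot":[0,0,0]}
    - {"linear":[0,0,0],"rot":[0,0,0]}

```text
clock: 19.87
eef_pos: [0.565, -0.3559, 0.0893]
tcp_rot: [1.0, 0.001, -0.003, -0.003]
wrist_force: [-0.2, -0.3, 0.0]
grip_width: 0.998
```

```bash
python3 go.py 0.5675 -0.3586 0.01;python3 -c "
from plant import *
import cv2
cv2.imwrite('pics/side6.png',cv2.resize(grab_frame('side')['pixels'][140:290,290:490,::-1],(800,600)))"
```

```text
t19.9 pos [ 0.565  -0.3559  0.0893] F [-0.2 -0.3  0. ] w0.998
tool cm [0.3  0.32 7.92] rot [-0.0054  0.0062  0.0025]
```

View pics/side6.png

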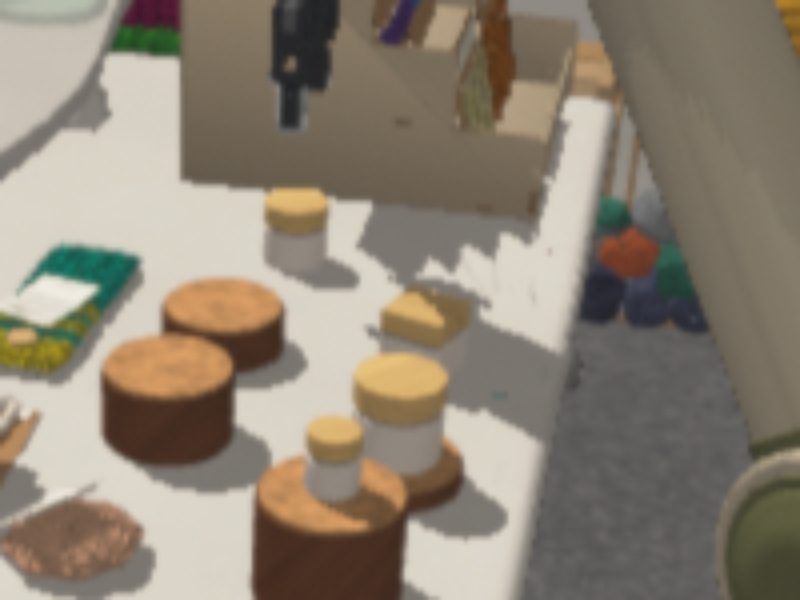

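Large jar stands centrally on the lowest riser (crop 400,420). The gripper is above the medium jar (crop 296,225).

Call:
servo_tool:
  rows:
    - {"linear":[0.3,0.3,0.4],"rot":[-0.005,0.006,0.002]}
    - {"linear":[0,0,0.7],"rot":[0,0,0]}
    - {"linear":[0,0,0.7],"rot":[0,0,0]}
    - {"linear":[0,0,0.4],"rot":[0,0,0]}
    - {"linear":[0,0,0],"rot":[0,0,0]}
    - {"linear":[0,0,0],"rot":[0,0,0]}

```text
clock: 20.42
eef_pos: [0.569, -0.3599, 0.0672]
tcp_rot: [1.0, 0.0, 0.002, 0.001]
wrist_force: [-0.3, -0.4, -0.2]
grip_width: 1.002
```

```bash
python3 go.py 0.5675 -0.3586 0.01
```

```text
t20.4 pos [ 0.569  -0.3599  0.0672] F [-0.3 -0.4 -0.2] w1.002
tool cm [-0.17 -0.15  5.72] rot [ 0.0028 -0.0033  0.0004]
```

Call:
servo_tool:
  rows:
    - {"linear":[-0.15,-0.15,0.5],"rot":[0.003,-0.003,0]}
    - {"linear":[0,0,0.8],"rot":[0,0,0]}
    - {"linear":[0,0,0.8],"rot":[0,0,0]}
    - {"linear":[0,0,0.8],"rot":[0,0,0]}
    - {"linear":[0,0,0.8],"rot":[0,0,0]}
    - {"linear":[0,0,0.5],"rot":[0,0,0]}
    - {"linear":[0,0,0],"rot":[0,0,0]}

```text
clock: 21.0
eef_pos: [0.5671, -0.3581, 0.0204]
tcp_rot: [1.0, 0.0, -0.0, -0.0]
wrist_force: [0.4, 0.2, -0.9]
grip_width: 1.003
```

```bash
python3 go.py 0.5675 -0.3586 0.01
```

```text
t21.0 pos [ 0.5671 -0.3581  0.0204] F [ 0.4  0.2 -0.9] w1.003
tool cm [0.04 0.06 1.04] rot [-0.001   0.0005  0.0004]
```

Call:
servo_tool:
  rows:
    - {"linear":[0,0.05,0.4],"rot":[0,0,0]}
    - {"linear":[0,0,0.4],"rot":[0,0,0]}
    - {"linear":[0,0,0.15],"rot":[0,0,0]}
    - {"linear":[0,0,0],"rot":[0,0,0]}

```text
clock: 21.33
eef_pos: [0.5672, -0.3587, 0.0098]
tcp_rot: [1.0, 0.0, -0.0, -0.0]
wrist_force: [-0.2, -0.6, 0.8]
grip_width: 0.999
```

Call:
servo_tool:
  rows:
    - {"linear":[0,0,0],"rot":[0,0,0]}
    - {"linear":[0,0,0],"rot":[0,0,0]}
    - {"linear":[0,0,0],"rot":[0,0,0]}
    - {"linear":[0,0,0],"rot":[0,0,0]}
    - {"linear":[0,0,0],"rot":[0,0,0]}
    - {"linear":[0,0,0],"rot":[0,0,0]}
    - {"linear":[0,0,0],"rot":[0,0,0]}
    - {"linear":[0,0,0],"rot":[0,0,0]}
  claw: 1
  grip_force: 40

```text
clock: 22.0
eef_pos: [0.5676, -0.3589, 0.0108]
tcp_rot: [1.0, 0.0, 0.0, 0.0]
wrist_force: [-0.2, -0.5, -0.1]
grip_width: 0.574
```

```bash
python3 go.py 0.588 -0.199 0.16
```

```text
t22.0 pos [ 0.5676 -0.3589  0.0108] F [-0.2 -0.5 -0.1] w0.574
tool cm [  2.06 -15.99 -14.92] rot [ 0.0001 -0.0007  0.0005]
```

Call:
servo_tool:
  rows:
    - {"linear":[0,0,-0.5],"rot":[0,0,0]}
    - {"linear":[0,0,-1.5],"rot":[0,0,0]}
    - {"linear":[0,0,-2.5],"rot":[0,0,0]}
    - {"linear":[0,0,-2.5],"rot":[0,0,0]}
    - {"linear":[0,0,-2],"rot":[0,0,0]}
    - {"linear":[0,0,-1],"rot":[0,0,0]}
    - {"linear":[0.2,-1,-0.3],"rot":[0,0,0]}
    - {"linear":[0.2,-2,0],"rot":[0,0,0]}
    - {"linear":[0.3,-2.5,0],"rot":[0,0,0]}
    - {"linear":[0.3,-2.5,0],"rot":[0,0,0]}
    - {"linear":[0.3,-2.5,0],"rot":[0,0,0]}
    - {"linear":[0.2,-2,0],"rot":[0,0,0]}
    - {"linear":[0.1,-1,0],"rot":[0,0,0]}
    - {"linear":[0,0,0],"rot":[0,0,0]}
    - {"linear":[0,0,0],"rot":[0,0,0]}

```text
clock: 23.25
eef_pos: [0.582, -0.2134, 0.1171]
tcp_rot: [1.0, -0.0, -0.002, -0.002]
wrist_force: [-0.9, -1.4, -1.1]
grip_width: 0.578
```

```bash
python3 go.py 0.588 -0.199 0.0468
```

```text
t23.2 pos [ 0.582  -0.2134  0.1171] F [-0.9 -1.4 -1.1] w0.578
tool cm [ 0.63 -1.4   7.04] rot [-0.0044  0.0045 -0.0004]
```

Call:
servo_tool:
  rows:
    - {"linear":[0.6,-1.4,0.5],"rot":[-0.004,0.004,0]}
    - {"linear":[0,0,1],"rot":[0,0,0]}
    - {"linear":[0,0,1.2],"rot":[0,0,0]}
    - {"linear":[0,0,1],"rot":[0,0,0]}
    - {"linear":[0,0,0.5],"rot":[0,0,0]}
    - {"linear":[0,0,0],"rot":[0,0,0]}
    - {"linear":[0,0,0],"rot":[0,0,0]}

```text
clock: 23.83
eef_pos: [0.5873, -0.2059, 0.0712]
tcp_rot: [1.0, -0.003, -0.001, 0.001]
wrist_force: [0.7, 0.3, -0.7]
grip_width: 0.58
```

```bash
python3 go.py 0.588 -0.199 0.0468
```

```text
t23.8 pos [ 0.5873 -0.2059  0.0712] F [ 0.7  0.3 -0.7] w0.580
tool cm [ 0.07 -0.7   2.44] rot [ 0.0012  0.0012 -0.0062]
```

Call:
servo_tool:
  rows:
    - {"linear":[0.07,-0.7,0.3],"rot":[0.001,0.001,-0.006]}
    - {"linear":[0,0,0.5],"rot":[0,0,0]}
    - {"linear":[0,0,0.5],"rot":[0,0,0]}
    - {"linear":[0,0,0.2],"rot":[0,0,0]}
    - {"linear":[0,0,0],"rot":[0,0,0]}
    - {"linear":[0,0,0],"rot":[0,0,0]}

```text
clock: 24.33
eef_pos: [0.5885, -0.1992, 0.0558]
tcp_rot: [1.0, -0.0, 0.001, 0.001]
wrist_force: [0.2, 0.4, -0.9]
grip_width: 0.58
```

```bash
python3 go.py 0.588 -0.199 0.0468
```

```text
t24.3 pos [ 0.5885 -0.1992  0.0558] F [ 0.2  0.4 -0.9] w0.580
tool cm [-0.05 -0.02  0.9 ] rot [ 0.0012 -0.0017 -0.0001]
```

Call:
servo_tool:
  rows:
    - {"linear":[-0.05,0,0.3],"rot":[0.001,-0.002,0]}
    - {"linear":[0,0,0.3],"rot":[0,0,0]}
    - {"linear":[0,0,0.15],"rot":[0,0,0]}
    - {"linear":[0,0,0],"rot":[0,0,0]}
    - {"linear":[0,0,0],"rot":[0,0,0]}

```text
clock: 24.75
eef_pos: [0.5882, -0.1994, 0.0479]
tcp_rot: [1.0, -0.0, 0.0, 0.0]
wrist_force: [-0.1, 0.3, -1.2]
grip_width: 0.579
```

```bash
python3 go.py 0.588 -0.199 0.0468;python3 -c "
from plant import *
import cv2
cv2.imwrite('pics/side7.png',cv2.resize(grab_frame('side')['pixels'][140:290,290:490,::-1],(800,600)))"
```

```text
t24.8 pos [ 0.5882 -0.1994  0.0479] F [-0.1  0.3 -1.2] w0.579
tool cm [-0.02 -0.04  0.11] rot [ 0.0006 -0.0002 -0.0002]
```

View pics/side7.png

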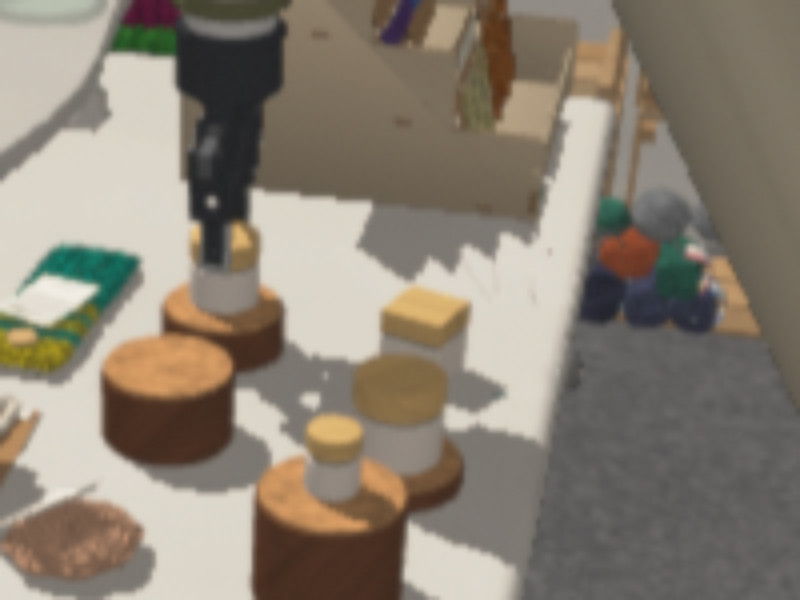

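Medium jar upright, centred on the low riser (crop 225,270; riser spans 163–284). Lower 1 mm, release, lift.

Call:
servo_tool:
  rows:
    - {"linear":[0,0,0.1],"rot":[0,0,0]}
    - {"linear":[0,0,0.03],"rot":[0,0,0]}

```text
clock: 24.97
eef_pos: [0.5883, -0.1995, 0.0468]
tcp_rot: [1.0, -0.0, 0.0, 0.0]
wrist_force: [-0.4, -0.4, 0.3]
grip_width: 0.581
```

Call:
servo_tool:
  rows:
    - {"linear":[0,0,0],"rot":[0,0,0]}
    - {"linear":[0,0,0],"rot":[0,0,0]}
    - {"linear":[0,0,0],"rot":[0,0,0]}
    - {"linear":[0,0,0],"rot":[0,0,0]}
    - {"linear":[0,0,0],"rot":[0,0,0]}
    - {"linear":[0,0,0],"rot":[0,0,0]}
    - {"linear":[0,0,0],"rot":[0,0,0]}
    - {"linear":[0,0,-0.5],"rot":[0,0,0]}
    - {"linear":[0,0,-1],"rot":[0,0,0]}
    - {"linear":[0,0,-1.5],"rot":[0,0,0]}
    - {"linear":[0,0,-2],"rot":[0,0,0]}
    - {"linear":[0,0,-2.5],"rot":[0,0,0]}
    - {"linear":[0,0,-2.5],"rot":[0,0,0]}
    - {"linear":[0,0,-2],"rot":[0,0,0]}
    - {"linear":[0,0,-1],"rot":[0,0,0]}
    - {"linear":[0,0,0],"rot":[0,0,0]}
  claw: 0

```text
clock: 26.3
eef_pos: [0.5882, -0.1993, 0.1899]
tcp_rot: [1.0, -0.0, 0.002, 0.001]
wrist_force: [0.2, 0.3, -0.4]
grip_width: 1.001
```

```bash
python3 go.py 0.5715 0.3765 0.18
```

```text
t26.3 pos [ 0.5882 -0.1993  0.1899] F [ 0.2  0.3 -0.4] w1.001
tool cm [ -1.68 -57.58   0.82] rot [ 0.0029 -0.0043 -0.0001]
```

Call:
servo_tool:
  rows:
    - {"linear":[0,-1,0],"rot":[0.002,-0.004,0]}
    - {"linear":[0,-2,0],"rot":[0,0,0]}
    - {"linear":[0,-2.5,0],"rot":[0,0,0]}
    - {"linear":[0,-2.5,0],"rot":[0,0,0]}
    - {"linear":[0,-2.5,0],"rot":[0,0,0]}
    - {"linear":[0,-2.5,0],"rot":[0,0,0]}
    - {"linear":[0,-2.5,0],"rot":[0,0,0]}
    - {"linear":[0,-2.5,0],"rot":[0,0,0]}
    - {"linear":[0,-2.5,0],"rot":[0,0,0]}
    - {"linear":[0,-2.5,0],"rot":[0,0,0]}
    - {"linear":[0,-2.5,0],"rot":[0,0,0]}
    - {"linear":[0,-2.5,0],"rot":[0,0,0]}
    - {"linear":[0,-2.5,0],"rot":[0,0,0]}
    - {"linear":[0,-2,0],"rot":[0,0,0]}
    - {"linear":[0,-1,0],"rot":[0,0,0]}
    - {"linear":[0,0,0],"rot":[0,0,0]}

```text
clock: 27.63
eef_pos: [0.5781, 0.161, 0.1787]
tcp_rot: [1.0, 0.0, -0.013, -0.002]
wrist_force: [0.7, 0.0, -0.5]
grip_width: 1.0
```

```bash
python3 go.py 0.5715 0.3765 0.18
```

```text
t27.6 pos [0.5781 0.161  0.1787] F [ 0.7  0.  -0.5] w1.000
tool cm [ -0.67 -21.55  -0.03] rot [-0.004   0.0255  0.    ]
```

Call:
servo_tool:
  rows:
    - {"linear":[0,-1,0],"rot":[-0.004,0.025,0]}
    - {"linear":[0,-2,0],"rot":[0,0,0]}
    - {"linear":[0,-2.5,0],"rot":[0,0,0]}
    - {"linear":[0,-2.5,0],"rot":[0,0,0]}
    - {"linear":[0,-2.5,0],"rot":[0,0,0]}
    - {"linear":[0,-2.5,0],"rot":[0,0,0]}
    - {"linear":[0,-2.5,0],"rot":[0,0,0]}
    - {"linear":[0,-2,0],"rot":[0,0,0]}
    - {"linear":[0,-1.5,0],"rot":[0,0,0]}
    - {"linear":[0,-0.5,0],"rot":[0,0,0]}
    - {"linear":[0,0,0],"rot":[0,0,0]}
    - {"linear":[0,0,0],"rot":[0,0,0]}

```text
clock: 28.63
eef_pos: [0.5786, 0.3531, 0.1721]
tcp_rot: [1.0, -0.005, -0.005, 0.004]
wrist_force: [0.3, -0.1, 0.7]
grip_width: 1.001
```

```bash
python3 go.py 0.5715 0.3765 0.08
```

```text
t28.6 pos [0.5786 0.3531 0.1721] F [ 0.3 -0.1  0.7] w1.001
tool cm [-0.64 -2.4   9.2 ] rot [ 0.0074  0.0107 -0.0101]
```

Call:
servo_tool:
  rows:
    - {"linear":[-0.3,-1.2,0.5],"rot":[0.007,0.011,-0.01]}
    - {"linear":[-0.3,-1.2,1],"rot":[0,0,0]}
    - {"linear":[0,0,1.5],"rot":[0,0,0]}
    - {"linear":[0,0,1.5],"rot":[0,0,0]}
    - {"linear":[0,0,1.5],"rot":[0,0,0]}
    - {"linear":[0,0,0.8],"rot":[0,0,0]}
    - {"linear":[0,0,0],"rot":[0,0,0]}
    - {"linear":[0,0,0],"rot":[0,0,0]}

```text
clock: 29.3
eef_pos: [0.5713, 0.3773, 0.0979]
tcp_rot: [1.0, -0.002, 0.0, 0.0]
wrist_force: [-0.6, 0.8, 1.0]
grip_width: 1.0
```

```bash
python3 go.py 0.5715 0.3765 0.009;python3 -c "
from plant import *
import cv2
cv2.imwrite('pics/side8.png',cv2.resize(grab_frame('side')['pixels'][240:390,180:380,::-1],(800,600)))"
```

```text
t29.3 pos [0.5713 0.3773 0.0979] F [-0.6  0.8  1. ] w1.000
tool cm [0.02 0.08 8.89] rot [ 0.0001 -0.0002 -0.0032]
```

View pics/side8.png

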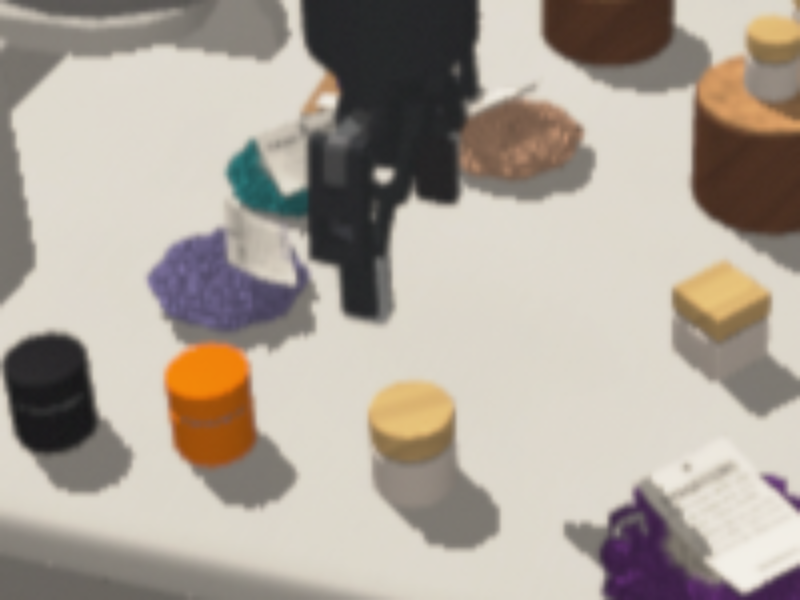

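White round jar_small at crop (413,440), beside the orange (210,405) and black (50,390) look-alikes. The gripper is above the white one. Descend.

Call:
servo_tool:
  rows:
    - {"linear":[0,0.08,0.7],"rot":[0,0,-0.003]}
    - {"linear":[0,0,1.2],"rot":[0,0,0]}
    - {"linear":[0,0,1.2],"rot":[0,0,0]}
    - {"linear":[0,0,1],"rot":[0,0,0]}
    - {"linear":[0,0,0.5],"rot":[0,0,0]}
    - {"linear":[0,0,0],"rot":[0,0,0]}
    - {"linear":[0,0,0],"rot":[0,0,0]}

```text
clock: 29.93
eef_pos: [0.5735, 0.3772, 0.0533]
tcp_rot: [1.0, 0.0, 0.004, -0.002]
wrist_force: [-0.5, 0.3, -0.1]
grip_width: 0.999
```

```bash
python3 go.py 0.5715 0.3765 0.009
```

```text
t29.9 pos [0.5735 0.3772 0.0533] F [-0.5  0.3 -0.1] w0.999
tool cm [-0.24  0.08  4.43] rot [-0.0032 -0.0081  0.    ]
```

Call:
servo_tool:
  rows:
    - {"linear":[-0.2,0.08,0.5],"rot":[-0.003,-0.008,0]}
    - {"linear":[0,0,0.8],"rot":[0,0,0]}
    - {"linear":[0,0,0.8],"rot":[0,0,0]}
    - {"linear":[0,0,0.8],"rot":[0,0,0]}
    - {"linear":[0,0,0.4],"rot":[0,0,0]}
    - {"linear":[0,0,0],"rot":[0,0,0]}
    - {"linear":[0,0,0],"rot":[0,0,0]}

```text
clock: 30.52
eef_pos: [0.572, 0.3765, 0.0179]
tcp_rot: [1.0, 0.0, 0.001, -0.0]
wrist_force: [0.4, -0.3, 0.9]
grip_width: 1.001
```

```bash
python3 go.py 0.5715 0.3765 0.009
```

```text
t30.5 pos [0.572  0.3765 0.0179] F [ 0.4 -0.3  0.9] w1.001
tool cm [-0.05  0.    0.89] rot [-0.0008 -0.0011  0.0001]
```

Call:
servo_tool:
  rows:
    - {"linear":[-0.05,0,0.4],"rot":[0,0,0]}
    - {"linear":[0,0,0.4],"rot":[0,0,0]}
    - {"linear":[0,0,0.05],"rot":[0,0,0]}
    - {"linear":[0,0,0],"rot":[0,0,0]}

```text
clock: 30.85
eef_pos: [0.5717, 0.3767, 0.009]
tcp_rot: [1.0, 0.0, 0.001, -0.001]
wrist_force: [0.1, 0.0, -0.4]
grip_width: 0.995
```

Call:
servo_tool:
  rows:
    - {"linear":[0,0,0],"rot":[0,0,0]}
    - {"linear":[0,0,0],"rot":[0,0,0]}
    - {"linear":[0,0,0],"rot":[0,0,0]}
    - {"linear":[0,0,0],"rot":[0,0,0]}
    - {"linear":[0,0,0],"rot":[0,0,0]}
    - {"linear":[0,0,0],"rot":[0,0,0]}
    - {"linear":[0,0,0],"rot":[0,0,0]}
    - {"linear":[0,0,0],"rot":[0,0,0]}
    - {"linear":[0,0,0],"rot":[0,0,0]}
  claw: 1
  grip_force: 40

```text
clock: 31.6
eef_pos: [0.5721, 0.3769, 0.0099]
tcp_rot: [1.0, 0.0, 0.002, -0.001]
wrist_force: [-0.4, -0.0, -0.0]
grip_width: 0.47
```

Call:
servo_tool:
  rows:
    - {"linear":[0,0,-0.5],"rot":[0,0,0]}
    - {"linear":[0,0,-1.5],"rot":[0,0,0]}
    - {"linear":[0,0,-2.5],"rot":[0,0,0]}
    - {"linear":[0,0,-2.5],"rot":[0,0,0]}
    - {"linear":[0,0,-2.5],"rot":[0,0,0]}
    - {"linear":[0,0,-2.5],"rot":[0,0,0]}
    - {"linear":[0,0,-2],"rot":[0,0,0]}
    - {"linear":[0,0,-1],"rot":[0,0,0]}
    - {"linear":[0,0,0],"rot":[0,0,0]}

```text
clock: 32.35
eef_pos: [0.5705, 0.3761, 0.1677]
tcp_rot: [1.0, 0.0, -0.0, -0.0]
wrist_force: [0.4, 0.3, -1.3]
grip_width: 0.474
```

```bash
python3 go.py 0.594 -0.065 0.16
```

```text
t32.4 pos [0.5705 0.3761 0.1677] F [ 0.4  0.3 -1.3] w0.474
tool cm [ 2.35 44.11  0.76] rot [-0.0002  0.0003  0.0001]
```

Call:
servo_tool:
  rows:
    - {"linear":[0.1,1,0],"rot":[0,0,0]}
    - {"linear":[0.1,2,0],"rot":[0,0,0]}
    - {"linear":[0.1,2.5,0],"rot":[0,0,0]}
    - {"linear":[0.1,2.5,0],"rot":[0,0,0]}
    - {"linear":[0.1,2.5,0],"rot":[0,0,0]}
    - {"linear":[0.2,2.5,0],"rot":[0,0,0]}
    - {"linear":[0.2,2.5,0],"rot":[0,0,0]}
    - {"linear":[0.2,2.5,0],"rot":[0,0,0]}
    - {"linear":[0.2,2.5,0],"rot":[0,0,0]}
    - {"linear":[0.2,2.5,0],"rot":[0,0,0]}
    - {"linear":[0.2,2.5,0],"rot":[0,0,0]}
    - {"linear":[0.2,2.5,0],"rot":[0,0,0]}
    - {"linear":[0.2,2.5,0],"rot":[0,0,0]}
    - {"linear":[0.2,2.5,0],"rot":[0,0,0]}
    - {"linear":[0.1,2.5,0],"rot":[0,0,0]}
    - {"linear":[0,2,0],"rot":[0,0,0]}
    - {"linear":[0,1,0],"rot":[0,0,0]}
    - {"linear":[0,0,0],"rot":[0,0,0]}
    - {"linear":[0,0,0],"rot":[0,0,0]}

```text
clock: 33.93
eef_pos: [0.5822, -0.0374, 0.1475]
tcp_rot: [1.0, -0.001, -0.017, 0.001]
wrist_force: [-1.6, 0.5, -0.8]
grip_width: 0.47
```

```bash
python3 go.py 0.594 -0.065 0.1
```

```text
t33.9 pos [ 0.5822 -0.0374  0.1475] F [-1.6  0.5 -0.8] w0.470
tool cm [1.35 2.75 4.71] rot [ 0.0013  0.0345 -0.0023]
```

Call:
servo_tool:
  rows:
    - {"linear":[0.6,1.4,0],"rot":[0.001,0.034,-0.002]}
    - {"linear":[0.4,1.4,0.5],"rot":[0,0,0]}
    - {"linear":[0,0,1],"rot":[0,0,0]}
    - {"linear":[0,0,1],"rot":[0,0,0]}
    - {"linear":[0,0,0.5],"rot":[0,0,0]}
    - {"linear":[0,0,0],"rot":[0,0,0]}
    - {"linear":[0,0,0],"rot":[0,0,0]}

```text
clock: 34.52
eef_pos: [0.5918, -0.0616, 0.1132]
tcp_rot: [1.0, 0.003, -0.003, -0.001]
wrist_force: [-0.9, -0.2, -0.9]
grip_width: 0.469
```

```bash
python3 go.py 0.594 -0.065 0.0639
```

```text
t34.5 pos [ 0.5918 -0.0616  0.1132] F [-0.9 -0.2 -0.9] w0.469
tool cm [0.25 0.35 4.93] rot [-0.002   0.0051  0.0055]
```

Call:
servo_tool:
  rows:
    - {"linear":[0.25,0.35,0.5],"rot":[-0.002,0.005,0.005]}
    - {"linear":[0,0,0.8],"rot":[0,0,0]}
    - {"linear":[0,0,0.8],"rot":[0,0,0]}
    - {"linear":[0,0,0.8],"rot":[0,0,0]}
    - {"linear":[0,0,0.3],"rot":[0,0,0]}
    - {"linear":[0,0,0],"rot":[0,0,0]}
    - {"linear":[0,0,0],"rot":[0,0,0]}

```text
clock: 35.1
eef_pos: [0.5947, -0.0645, 0.0779]
tcp_rot: [1.0, 0.001, 0.0, 0.0]
wrist_force: [-0.1, -0.1, -0.1]
grip_width: 0.474
```

```bash
python3 go.py 0.594 -0.065 0.0639
```

```text
t35.1 pos [ 0.5947 -0.0645  0.0779] F [-0.1 -0.1 -0.1] w0.474
tool cm [-0.07  0.05  1.4 ] rot [ 0.0001 -0.0002  0.0013]
```

Call:
servo_tool:
  rows:
    - {"linear":[-0.07,0.05,0.4],"rot":[0,0,0.001]}
    - {"linear":[0,0,0.4],"rot":[0,0,0]}
    - {"linear":[0,0,0.3],"rot":[0,0,0]}
    - {"linear":[0,0,0.15],"rot":[0,0,0]}
    - {"linear":[0,0,0],"rot":[0,0,0]}
    - {"linear":[0,0,0],"rot":[0,0,0]}

```text
clock: 35.6
eef_pos: [0.5943, -0.0652, 0.0647]
tcp_rot: [1.0, 0.0, 0.001, 0.0]
wrist_force: [-0.1, -0.4, -0.1]
grip_width: 0.469
```

```bash
python3 go.py 0.594 -0.065 0.0639;python3 -c "
from plant import *
import cv2
cv2.imwrite('pics/side9.png',cv2.resize(grab_frame('side')['pixels'][140:290,290:490,::-1],(800,600)))"
```

```text
t35.6 pos [ 0.5943 -0.0652  0.0647] F [-0.1 -0.4 -0.1] w0.469
tool cm [-0.03 -0.02  0.08] rot [ 0.0006 -0.0015  0.0001]
```

View pics/side9.png

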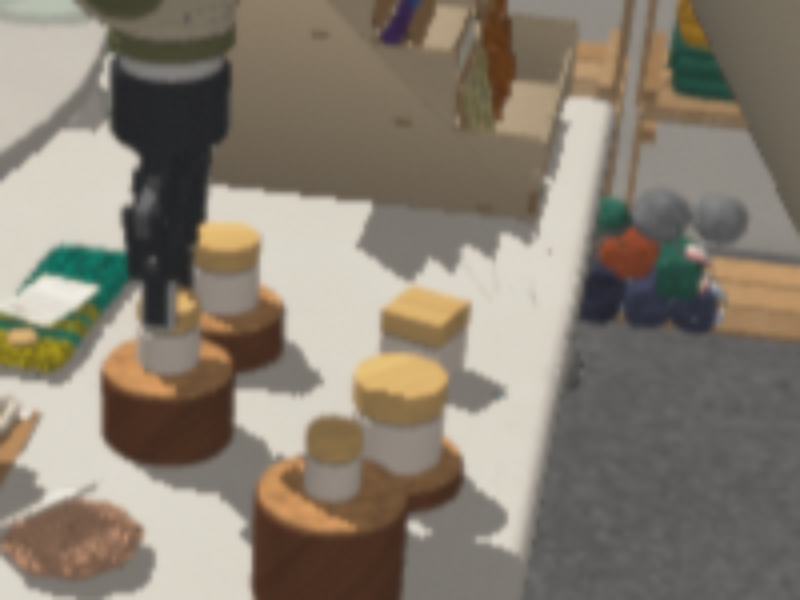

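Small jar upright at the high riser's centre (crop 169,350; riser spans 102–234). Lower, release, then rise and move back clear of the view.

Call:
servo_tool:
  rows:
    - {"linear":[0,0,0.08],"rot":[0,0,0]}
    - {"linear":[0,0,0.02],"rot":[0,0,0]}

```text
clock: 35.82
eef_pos: [0.5944, -0.0653, 0.064]
tcp_rot: [1.0, 0.0, 0.001, 0.0]
wrist_force: [0.0, 1.0, -0.9]
grip_width: 0.467
```

Call:
servo_tool:
  rows:
    - {"linear":[0,0,0],"rot":[0,0,0]}
    - {"linear":[0,0,0],"rot":[0,0,0]}
    - {"linear":[0,0,0],"rot":[0,0,0]}
    - {"linear":[0,0,0],"rot":[0,0,0]}
    - {"linear":[0,0,0],"rot":[0,0,0]}
    - {"linear":[0,0,0],"rot":[0,0,0]}
    - {"linear":[0,0,0],"rot":[0,0,0]}
    - {"linear":[0,0,-0.5],"rot":[0,0,0]}
    - {"linear":[0,0,-1],"rot":[0,0,0]}
    - {"linear":[0,0,-1.5],"rot":[0,0,0]}
    - {"linear":[0,0,-2],"rot":[0,0,0]}
    - {"linear":[0,0,-2.5],"rot":[0,0,0]}
    - {"linear":[0,0,-2.5],"rot":[0,0,0]}
    - {"linear":[0,0,-2.5],"rot":[0,0,0]}
    - {"linear":[0,0,-1.5],"rot":[0,0,0]}
    - {"linear":[0,0,0],"rot":[0,0,0]}
  claw: 0

```text
clock: 37.15
eef_pos: [0.5937, -0.065, 0.2172]
tcp_rot: [1.0, 0.0, 0.003, 0.001]
wrist_force: [0.0, 0.1, 0.1]
grip_width: 0.999
```

Call:
servo_tool:
  rows:
    - {"linear":[-0.3,1,0],"rot":[0,0,0]}
    - {"linear":[-0.6,2,0],"rot":[0,0,0]}
    - {"linear":[-1,3,0],"rot":[0,0,0]}
    - {"linear":[-1,3,0],"rot":[0,0,0]}
    - {"linear":[-1,3,0],"rot":[0,0,0]}
    - {"linear":[-1,3,0],"rot":[0,0,0]}
    - {"linear":[-1,3,0],"rot":[0,0,0]}
    - {"linear":[-1,3,0],"rot":[0,0,0]}
    - {"linear":[-1,3,0],"rot":[0,0,0]}
    - {"linear":[-1,3,0],"rot":[0,0,0]}
    - {"linear":[-1,2,0],"rot":[0,0,0]}
    - {"linear":[-0.5,1,0],"rot":[0,0,0]}
    - {"linear":[0,0,0],"rot":[0,0,0]}
    - {"linear":[0,0,0],"rot":[0,0,0]}

```text
clock: 38.32
eef_pos: [0.4755, -0.3815, 0.203]
tcp_rot: [1.0, 0.0, -0.006, -0.006]
wrist_force: [-0.3, 0.3, 0.4]
grip_width: 1.002
```

Run:
```python
from plant import *
from h import *
import cv2
for n in("top","side"):
    f=grab_frame(n); cv2.imwrite(f"pics/{n}10.png",f["pixels"][:,:,::-1])
    T=[("T",.454,.089,.072,.04),("H",.594,-.065,.054,.046),("L",.588,-.199,.036,.052),("B",.436,-.05,.018,.058)]
    for a,x,y,z,h in T: print(n,a,np.round(proj(f,[x,y,z+h])[0],1))
    if n=="top":
        for c,s,m in blobs(f,lo=(16,90,110),hi=(26,200,255)):
            if 160<c[0]<540 and 195<c[1]<310: print(np.round(c,1),s)
print(sense()["clock"],sense()["eef_pos"])
```

```text
top T [307.3 277.2]
top H [380.7 213.3]
top L [441.9 218. ]
top B [372.4 287.4]
[382.  213.3] [373 204  19  19 279]
[443.2 217.8] [432 207  23  23 410]
[239.3 279.9] [228 269  24  23 286]
[308.2 277. ] [301 270  16  15 185]
[373.2 286.4] [360 274  28  27 549]
[440.8 286.5] [428 274  26  27 449]
side T [372.7 246.1]
side H [331.  214.2]
side L [345.2 198.1]
side B [389.3 232.8]
38.4167 [ 0.47614101 -0.38066862  0.20337281]
```

View pics/top10.png

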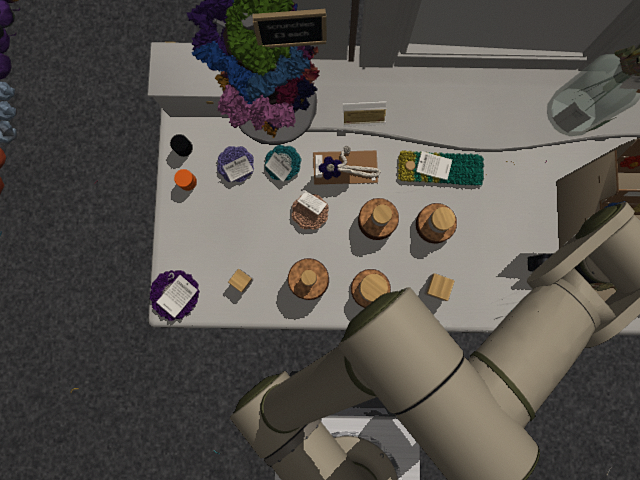

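View pics/side10.png

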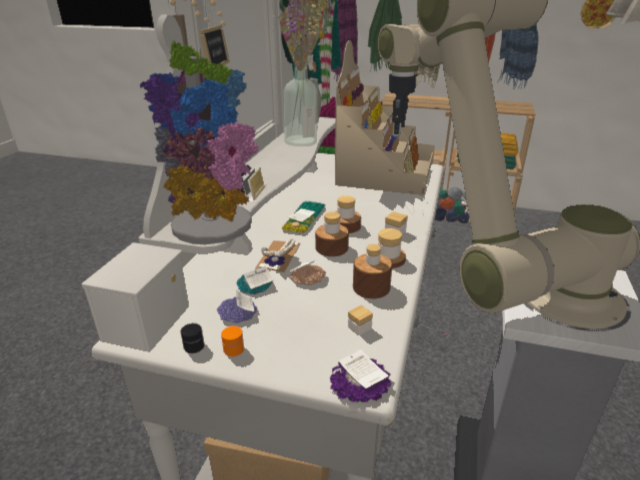

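Top view: the lids sit within 1.5 px (about 3 mm) of their expected centred positions: (308.2,277.0), (382.0,213.3), (443.2,217.8) and (373.2,286.4). The square jars haven't moved, at (239.3,279.9) and (440.8,286.5). The side view shows all four round jars upright, with the arm clear.

```bash
python3 -c "
from plant import *
import numpy as np
s=sense();print(np.abs(s['qd']).max(),s['wrist_force']);print(finish_job())"
```

```text
0.01696216354885074 [0.97703386 1.55183078 0.59797168]
the job is handed in; nothing more can be done
None
```

All four round jars are on their risers: tiny on tallest, small on high, medium on low and large on lowest. I set each one down within about 1 mm of the cork before letting go, and handed the job in at about 38 s of the 112 s allowed. No verdict was reported.

- **Jar positions:** in the last top picture each lid was within about 1.5 pixels (about 3 mm) of where a perfectly centred jar would appear. The limit is 12 mm.
- **Uprightness:** the last side picture showed all four jars upright. I judged this by eye and did not measure the angle.
- **Square jars:** both were at the same pixel positions as at the start, to within 0.1 pixel.
- **Arm at hand-in:** the gripper was open and clear of everything, the wrist force was under 2 N and the arm was almost still.

No check failed. All four lids sat about 1 pixel to the same side of the prediction (about 2–3 mm). That is near the cameras' stated 2 mm accuracy, so I left them as they were.

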